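# Load the lamp carriers for the assembly line

## Task

Load the lamp carriers for the line: stand each of the three white lamp shells upright in the cream nylon carrier whose pocket matches it in shape and size, fully down on the pocket's floor. Once the large round shell is standing in its carrier, lower the aluminium heat-sink core, stem up, into that shell until it rests on the shell's floor. Leave everything standing by itself.

Things in the scene. Friction and masses are not known exactly. Their poses are not given: they have to be found in the camera images.
- shell_large: Large round lamp shell, a white plastic cup, open at the top, standing loose and upright on the bench: 55 mm high, 58 mm outside diameter (straight wall from 15 mm up; below that it tapers to a 48 mm foot), wall 3 mm (mouth 52 mm), floor 5 mm thick. About 90 g. Origin: centre of its underside, z up.
- shell_small: Small round lamp shell, a slim white plastic cup, open at the top, standing loose and upright on the bench: 60 mm high, 36 mm outside diameter (straight wall from 15 mm up; below that it tapers to a 28 mm foot), wall 3 mm. About 60 g. Origin: centre of its underside, z up.
- shell_oblong: Oblong lamp shell, a rectangular white plastic cup, open at the top, standing loose and upright on the bench: 64 mm long (its x axis), 36 mm wide (its y axis), 55 mm high, wall 3 mm. About 80 g. Origin: centre of its underside, z up.
- core: Aluminium heat-sink core standing loose on the bench, stem up: a finned drum of 36 mm diameter from 0 to 35 mm height, and above it a plain round stem of 18 mm diameter that ends 80 mm above the underside. About 120 g. It goes inside the large round shell, where it stands on the shell's floor and its stem sticks out above the rim. Origin: centre of its underside, z up.
- carrier_large: Largest round carrier: a cream nylon puck fixed to the bench, 96 mm diameter (102 mm at its foot), 40 mm high, with a round pocket in its top, 68 mm diameter and 15 mm deep (pocket floor 25 mm above the bench). Takes the large round shell. Origin: centre of its underside, z up.
- carrier_small: Smaller round carrier: a cream nylon puck fixed to the bench, 76 mm diameter (82 mm at its foot), 40 mm high, with a round pocket in its top, 48 mm diameter and 15 mm deep (pocket floor 25 mm above the bench). Takes the small round shell. Origin: centre of its underside, z up.
- carrier_oblong: Rectangular carrier: a cream nylon block fixed to the bench, 106 mm (its x axis) by 78 mm (its y axis), 40 mm high, with a rectangular pocket in its top, 78 mm (x) by 50 mm (y) and 15 mm deep (pocket floor 25 mm above the bench). Takes the oblong shell, long side along long side, either way round. Origin: centre of its underside, z up.
Not all that is in view belongs to the job. Leave any green or pink look-alike of the carrier_small alone.

How it is judged:
By the outcome, as a careful person would: the job done as asked, in the order asked, and still so for the second after the job is handed in, with the robot touching nothing.
It also fails if it takes over 102 s, if anything falls off the work surface, if the arm or the gripper's body presses on something with over 40 N, if the wrist force passes 120 N, or if a joint passes its speed limit or range.

## Robot

A 6-joint arm with a two-finger parallel gripper is mounted at the origin on the work surface. World frame = base frame: x ahead of the robot, y to its left, z up, the work surface at z = 0. Lengths are in m, angles in degrees, forces in N, time in s.
With the tool pointing down it reaches from about 0.25 to 0.725 m from the base axis. Payload 9.7 kg.
Tool frame: the origin (TCP) lies at the very end of the fingers, on their centre line; the grasp point (between the pads) lies 19 mm behind it (bot.grip_depth is the distance from the TCP to the grasp point, in m); z points along the fingers, y is the direction in which the jaws open and shut (so a half turn about z gives the same grasp; the last joint's range is limited). The gripper opens to 85 mm and grips with 20 to 120 N. Pads are 22 mm wide; open, the fingers measure 114 mm over their backs; the gripper's body (76 mm by 85 mm) begins 54 mm behind the grasp point. The pads swing forward as they close: fully open they stand 13 mm farther back than shut.
Start: joints at [66.349, 4.979, 10.078, 95.1, 0, 90], TCP at [0.221, 0.504, 0.193] pointing down, gripper open.
Joint ranges: [-179.16, 179.16], [-48.56, 103.87], [-65.8, 70.77], [-126.05, 130.52], [-82.76, 87.17], [-180, 180]. Speed limits (degrees/s): [127.2, 127.2, 147.25, 180, 180, 180].

## Interface

Orientations are given as [roll, pitch, yaw] about the fixed x, y, z axes, in that order (R = Rz(yaw) Ry(pitch) Rx(roll)).
In Python, from workcell import bot, viewer gives the robot as it stands.
- The arm moves only by the tool arm_command, never from a script. Its argument "motion" is a list of rows, each a list of 3 entries, a list of its own where there are three numbers: the opening, from 0 (shut) to 1 (fully open), then the shift along the tool's x, y, z in units of 60 mm (1.0 is 60 mm), then the turn, a rotation vector about the tool's x, y, z in units of 6 degrees (1.0 is 6 degrees). A call has 1 to 12 rows; each row shifts and turns the commanded pose from where the row before left it, along the tool's axes as they then stand; what a row does not reach is not made up. A row lasts 1/8 s, in which the tool goes at most 62.5 mm and 10.7 degrees, less where a joint would pass 70% of its speed; a pose out of reach is approached as far as the arm can. A call is refused whole if a number of a shift passes 1 or a number of a turn 1, either way. A call with a gripper value outside its range is refused whole. The fingers move at their own pace and stop on an object; "newtons" is the grip in N (left out, the last holds). Time passes only in rows, so rows that do not move let the fingers close. It gives the time, the measured TCP pose, the force and the opening at its end, in the units of the state.
- bot.get_obs(): the state, without advancing time (a new reading comes with each control period).
- viewer.camera(name): name is "side" or "top"; returns the picture (480x640x3 uint8, blue, green, red); there is no depth.
- viewer.calibration(name): a dict with "fx", "fy", "cx", "cy" (pixels), "k1" (the pictures are not rectified: a ray, as slopes to the right and down, at radius r is drawn at 1 + k1 r^2 times it, then the intrinsics apply), "T" (4x4, takes a point from camera to world coordinates). Camera axes: x right, y down, z forward; pixel columns grow to the right and rows downward; lengths in m; the calibration is good to about 2 mm. A picture is of the moment at which its call begins. calibration takes no time and is no camera call.
- bot.job_done(): hands the job in, once; it reports no verdict.
The state is a dict: "time": time; "q": joint angles; "qd": joint speeds; "joint_efforts": joint torques, N m; "ee_pos": TCP position; "tcp_rot": TCP orientation; "wrist_force": force on the tool from outside, world axes, zero at the start; "torque": the same for the moment, N m; "opening": finger opening in m.
Only numpy, scipy, OpenCV 4.12 (cv2) and the standard library are available. Lean on these libraries where they do the work, as an engineer would, in place of code of your own. Each camera call takes 0.05 s, during which the arm holds its last target.

## Working session

There is one attempt and no reset: what is moved stays moved. The work goes in short steps, Python scripts to look and compute and a tool call to move; the robot and the scene stay as the last step left them, time stands still between calls to the robot, and variables do not carry over. Pictures are saved under pics/ and viewed, and the job is handed in when it is done.

Besides the shell and the picture viewer there is one more tool, called after "Request:" by a JSON object that holds its "fn" and its "kwargs", one argument or row to a line. arm_command: Moves the arm, as the interface text tells. Its arguments: {"type":"object","properties":{"motion":{"type":"array"},"newtons":{"type":"number"}},"required":["motion"]}

```bash
ls; mkdir -p pics; python3 - <<'E'
from workcell import bot, viewer
import cv2
for n in("side","top"):
    cv2.imwrite(f"pics/{n}0.png",viewer.camera(n)); c=viewer.calibration(n); print(n,c)
print(bot.get_obs())
E
```

```text
pics
side {'fx': 580.1846405953455, 'fy': 580.1846405953455, 'cx': 319.7489591668702, 'cy': 234.59841020685448, 'k1': -0.05145650540108799, 'T': array([[ 0.81971185, -0.42700475,  0.38175834,  0.20999928],
       [-0.57249522, -0.63166717,  0.5227292 , -0.49882295],
       [ 0.01793636, -0.64704214, -0.76224324,  0.80651199],
       [ 0.        ,  0.        ,  0.        ,  1.        ]])}
top {'fx': 605.2479495761875, 'fy': 605.2479495761875, 'cx': 321.71311565243485, 'cy': 241.84968040719406, 'k1': -0.0834549557280385, 'T': array([[ 0.01418678, -0.9875778 ,  0.15648908,  0.41940068],
       [-0.99969138, -0.01720101, -0.01792418,  0.03525541],
       [ 0.02039329, -0.15618649, -0.98751703,  1.20685197],
       [ 0.        ,  0.        ,  0.        ,  1.        ]])}
{'time': 0.1, 'q': array([6.63489403e+01, 5.00742789e+00, 1.00411273e+01, 9.51006673e+01,
       2.38427445e-03, 8.99996733e+01]), 'qd': array([-0.01897169, -0.00575648,  0.09114646, -0.00780464, -0.02830583,
        0.05889413]), 'joint_efforts': array([-7.11003177e-04, -5.21560264e+01,  4.65654194e+01,  1.60323962e-02,
        1.64051147e-05, -6.00950074e-06]), 'ee_pos': array([0.22052986, 0.50358278, 0.1924781 ]), 'tcp_rot': array([-1.79933032e+02, -2.38465471e-03,  1.56349264e+02]), 'wrist_force': array([-0.30994234, -0.34405135, -0.58464583]), 'torque': array([ 0.04629267, -0.01516594,  0.05304422]), 'opening': 0.0856626098071908}
```

View pics/top0.png

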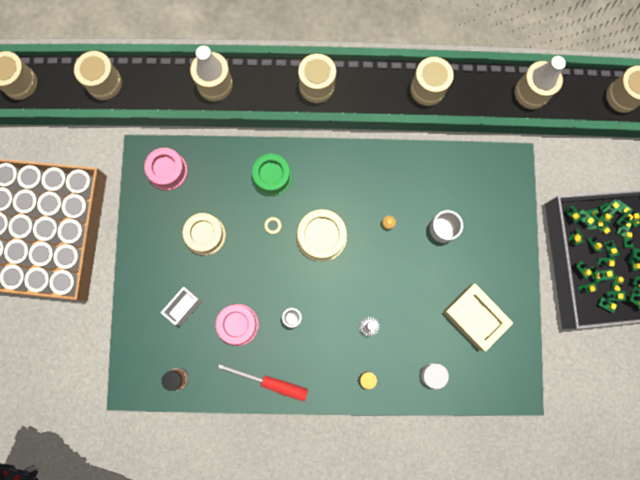

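View pics/side0.png

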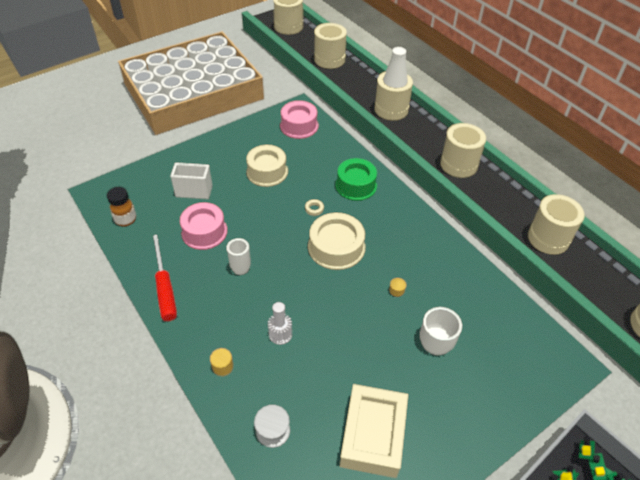

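The top view shows the large shell at (446,227), with a similar closed white puck at (435,377). The small shell is at (291,318), the oblong shell at (181,306) and the core at (370,327). The cream carriers are at (322,235) large, (204,234) small and (478,317) oblong. The look-alikes are pink at (165,167) and (237,325), and green at (271,174). There's also a small cream ring at (273,226).

```bash
cat > h.py <<'E'
import numpy as np, cv2
from workcell import bot, viewer
C={n:viewer.calibration(n) for n in("side","top")}
def ray(n,uv):
    c=C[n]; d=np.array([(uv[0]-c["cx"])/c["fx"],(uv[1]-c["cy"])/c["fy"]]); s=d.copy()
    for _ in range(20): s=d/(1+c["k1"]*(s@s))
    v=c["T"][:3,:3]@np.array([s[0],s[1],1]); return c["T"][:3,3],v
def plane(n,uv,z):
    o,v=ray(n,uv); return (o+v*(z-o[2])/v[2])
def proj(n,p):
    c=C[n]; q=c["T"][:3,:3].T@(np.asarray(p,float)-c["T"][:3,3]); s=q[:2]/q[2]; s=s*(1+c["k1"]*(s@s))
    return np.array([c["fx"]*s[0]+c["cx"],c["fy"]*s[1]+c["cy"]])
def crop(im,u,v,r,k):
    return cv2.resize(im[v-r:v+r,u-r:u+r],None,fx=k,fy=k,interpolation=cv2.INTER_CUBIC)
E
python3 - <<'E'
from h import *
im=cv2.imread("pics/top0.png")
a=[crop(im,u,v,33,4) for u,v in[(446,227),(291,318),(181,306),(370,327),(435,377),(478,317)]]
cv2.imwrite("pics/crops.png",np.vstack([np.hstack(a[:3]),np.hstack(a[3:])]))
im=cv2.imread("pics/side0.png")
a=[crop(im,u,v,40,3) for u,v in[(440,331),(238,256),(192,180),(279,324),(272,425),(372,430)]]
cv2.imwrite("pics/crops2.png",np.vstack([np.hstack(a[:3]),np.hstack(a[3:])]))
E
```

```text
(no output)
```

View pics/crops.png

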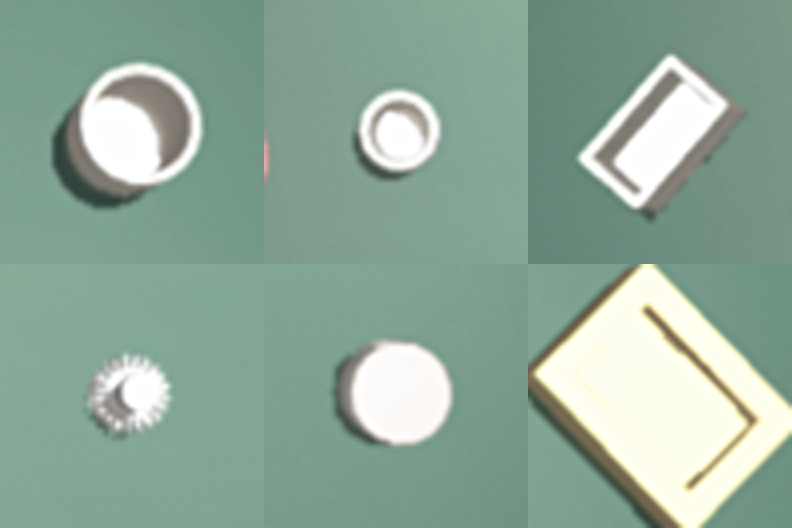

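View pics/crops2.png

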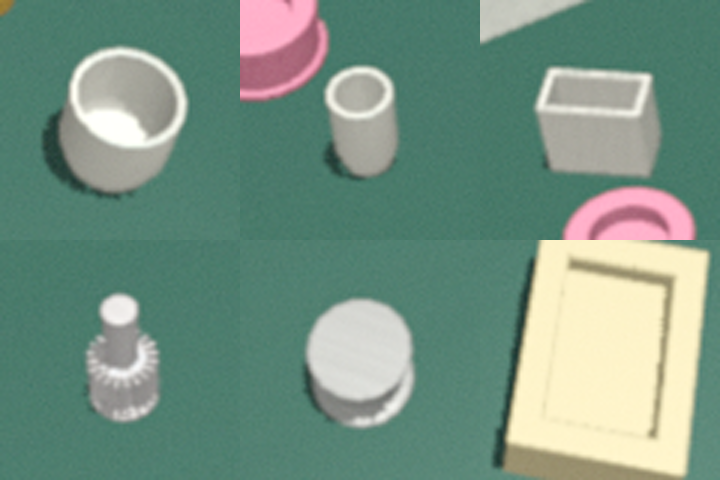

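The crops confirm three open cups: round at (446,227), slim at (291,318) and rectangular at (181,306). The finned core with its stem is at (370,327). The disc at (435,377) is a capped puck, not a shell. Next I measure the rims.

```bash
python3 - <<'E'
from h import *
im=cv2.imread("pics/top0.png"); g=im.min(2); R=cv2.cvtColor(im,cv2.COLOR_BGR2HSV)
k=4
def cont(u,v,thr,r=40,ch=None):
    c=crop(im if ch is None else ch,u,v,r,k); m=((c.min(2) if c.ndim==3 else c)>thr).astype(np.uint8)
    cs,_=cv2.findContours(m,cv2.RETR_EXTERNAL,cv2.CHAIN_APPROX_NONE)
    cs=max(cs,key=cv2.contourArea)[:,0]; return (cs+.5)/k-.5+[u-r,v-r]
def world(c,z): return np.array([plane("top",p,z)[:2] for p in c])
for n,u,v,z,thr,ch in[("shell_large",446,227,.055,205,None),("shell_small",291,318,.06,205,None),("core_stem",370,327,.08,205,None)]+[(n,u,v,.04,t,im[...,2]) for n,u,v in[("car_large",322,235),("car_small",204,234)] for t in(215,240)]:
    w=world(cont(u,v,thr,40 if z!=.08 else 20,ch),z)*1000
    e=cv2.fitEllipse(cv2.convexHull(w.astype(np.float32))); print(n,thr,np.round(e[0],1),np.round(e[1],1))
for n,u,v,z,thr,ch in[("shell_obl",181,306,.055,205,None),("car_obl",478,317,.04,215,im[...,2]),("car_obl",478,317,.04,240,im[...,2])]:
    w=world(cont(u,v,thr,40,ch),z)*1000
    e=cv2.minAreaRect(w.astype(np.float32)); print(n,thr,np.round(e[0],1),np.round(e[1],1),e[2])
E
```

```text
shell_large 205 [ 640.5 -231.3] [58.7 59.1]
shell_small 205 [456.8  69.4] [36.2 36.6]
core_stem 205 [443.  -76.6] [29.4 34. ]
car_large 215 [620.2  13.3] [ 94.8 101.9]
car_large 240 [620.3  13.3] [ 93.6 100.4]
car_small 215 [617.8 245.1] [77.1 86.8]
car_small 240 [620.9 248.1] [73.6 78.4]
shell_obl 205 [475.2 283.6] [37.8 65.9] 50.68049240112305
car_obl 215 [ 462.6 -294.3] [107.4  80. ] 44.39628219604492
car_obl 240 [ 462.7 -294.2] [106.6  78.8] 44.400169372558594
```

```bash
python3 - <<'E'
from h import *
im=cv2.imread("pics/top0.png"); s=cv2.imread("pics/side0.png")
def mark(n,i,P,z,r,zoom,uv,R):
    pts=[]
    for t in np.linspace(0,2*np.pi,60): 
        q=proj(n,[P[0]+r*np.cos(t),P[1]+r*np.sin(t),z]); pts.append((q-np.array(uv)+R+.5)*zoom)
    return np.array(pts,np.int32)
out=[]
for nm,P,rs in[("L",(.6203,.0133),[(.04,.048),(.04,.034)]),("S",(.6205,.2480),[(.04,.038),(.04,.024)]),("C",(.443,-.0766),[(.08,.009),(.035,.018)])]:
  row=[]
  for n,i in(("top",im),("side",s)):
    uv=np.round(proj(n,[*P,.04])).astype(int); R=36
    c=crop(i,*uv,R,5)
    for z,r in rs: cv2.polylines(c,[mark(n,i,P,z,r,5,uv,R)],True,(255,0,0),1)
    row.append(c[60:300,:])
  out.append(np.hstack(row)[:, :])
cv2.imwrite("pics/ov.png",cv2.resize(np.vstack(out),None,fx=.8,fy=.8))
E
```

```text
(no output)
```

View pics/ov.png

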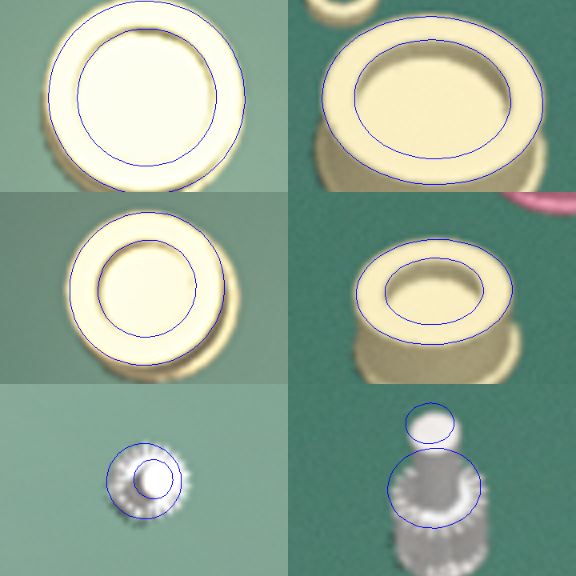

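The carrier outlines fit in both views. The core estimate is about 1–2 px off, so I triangulate it from the stem top.

```bash
python3 - <<'E'
from h import *
k=8;out=[]
for n,uv,z in(("top",(371,326),.08),("side",(279,309),.08)):
    im=cv2.imread(f"pics/{n}0.png"); 
    c=crop(im,*uv,24,k); out.append(c)
    g=c.min(2); print(n,[int(x) for x in np.percentile(g,[50,90,95,99])])
    P=(.4415,-.0785)
    for z,r in((.08,.009),(.035,.018),(0,.018)):
        pts=np.array([(proj(n,[P[0]+r*np.cos(t),P[1]+r*np.sin(t),z])-uv+24+.5)*k for t in np.linspace(0,6.28,50)],np.int32)
        cv2.polylines(c,[pts],True,(255,0,0),1)
cv2.imwrite("pics/core.png",np.hstack(out))
E
```

```text
top [132, 170, 229, 255]
side [76, 177, 215, 237]
```

View pics/core.png

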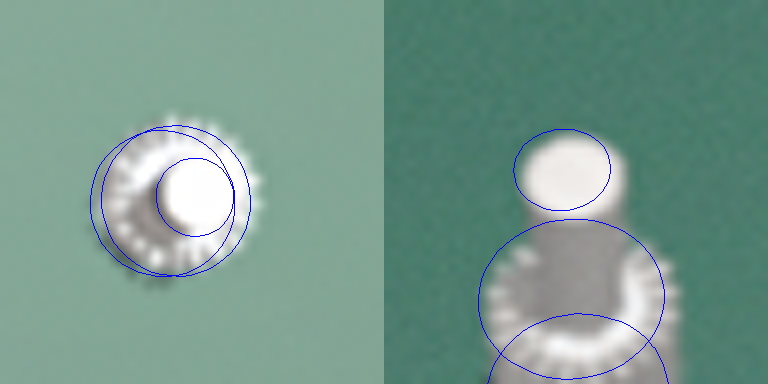

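```bash
cat > go.py <<'E'
import sys; from h import *
from scipy.spatial.transform import Rotation as R
x,y,z,yaw=map(float,sys.argv[1:5]); o=bot.get_obs(); r=R.from_euler("xyz",o["tcp_rot"],degrees=True)
t=R.from_euler("xyz",[180,0,yaw],degrees=True)
print("t",o["time"],"pos",o["ee_pos"].round(4),o["tcp_rot"].round(1),"op",round(o["opening"],4))
print("shift after turn",(t.inv().apply(np.array([x,y,z])-o["ee_pos"])/.06).round(3),"turn",((r.inv()*t).as_rotvec(degrees=True)/6).round(3))
E
python3 go.py .4752 .2836 .12 140.7
```

```text
t 0.1 pos [0.2205 0.5036 0.1925] [-179.9   -0.   156.3] op 0.0857
shift after turn [-5.607 -0.149  1.208] turn [-1.100e-02  1.000e-03  2.608e+00]
```

Request:
{"fn": "arm_command", "kwargs": {
  "motion": [
    [1,[0,0,0],[0,0,0.87]],
    [1,[0,0,0],[0,0,0.87]],
    [1,[0,0,0],[0,0,0.87]],
    [1,[-0.8,0,0.15],[0,0,0]],
    [1,[-0.8,0,0.15],[0,0,0]],
    [1,[-0.8,0,0.15],[0,0,0]],
    [1,[-0.8,0,0.15],[0,0,0]],
    [1,[-0.8,0,0.15],[0,0,0]],
    [1,[-0.8,-0.15,0.15],[0,0,0]],
    [1,[-0.8,0,0.15],[0,0,0]],
    [1,[0,0,0.15],[0,0,0]]
  ],
  "newtons": 30
}}

```text
time: 1.48
ee_pos: [0.4766, 0.2818, 0.1201]
tcp_rot: [-179.9, 0.0, 140.5]
wrist_force: [-0.0, 0.5, 0.8]
opening: 0.0856
```

```bash
python3 go.py .4752 .2836 .025 140.7
```

```text
t 1.475 pos [0.4766 0.2818 0.1201] [-179.9    0.   140.5] op 0.0856
shift after turn [0.037 0.009 1.585] turn [-0.01   0.    -0.038]
```

Request:
{"fn": "arm_command", "kwargs": {
  "motion": [
    [1,[0.04,0,0.4],[0,0,0]],
    [1,[0,0,0.4],[0,0,0]],
    [1,[0,0,0.4],[0,0,0]],
    [1,[0,0,0.4],[0,0,0]],
    [1,[0,0,0],[0,0,0]],
    [0,[0,0,0],[0,0,0]],
    [0,[0,0,0],[0,0,0]],
    [0,[0,0,0],[0,0,0]],
    [0,[0,0,0],[0,0,0]],
    [0,[0,0,0],[0,0,0]],
    [0,[0,0,0],[0,0,0]],
    [0,[0,0,0],[0,0,0]]
  ],
  "newtons": 30
}}

```text
time: 2.98
ee_pos: [0.473, 0.2855, 0.0251]
tcp_rot: [-180.0, -0.0, 140.7]
wrist_force: [-0.3, -0.7, -0.2]
opening: 0.0004
```

```bash
python3 - <<'E'
from h import *
for n in("side",):
    cv2.imwrite("pics/g1.png",viewer.camera(n))
E
python3 go.py .4752 .2836 .2 44.4
```

```text
t 3.025 pos [0.473  0.2855 0.0251] [-180.    -0.   140.7] op 0.0002
shift after turn [ 0.004  0.048 -2.916] turn [-1.0000e-03  0.0000e+00  1.6048e+01]
```

View pics/g1.png

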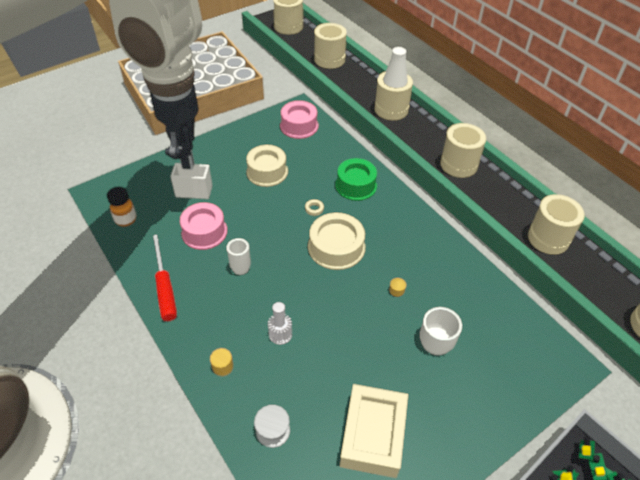

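```bash
python3 - <<'E'
from h import *
for p in([.473,.2855,.025],[.473,.2855,.055],[.473,.2855,.1]): print(proj("side",p),proj("top",p))
t=viewer.camera("top"); cv2.imwrite("pics/t1.png",np.hstack([crop(t,181,306,40,5),crop(cv2.imread("pics/g1.png"),190,160,40,5)]))
o=bot.get_obs();print(o)
E
```

```text
[190.34194473 181.22443536] [181.12951382 307.3083139 ]
[187.93807941 169.75218002] [177.83135546 306.52377189]
[184.15063713 151.6275923 ] [172.55448087 305.26741811]
{'time': 3.075, 'q': array([ 3.11112312e+01,  5.40513233e+00, -8.05461745e+00,  7.65401148e+01,
       -8.85747629e-04,  7.04226654e+01]), 'qd': array([-0.00023469,  0.02885179, -0.01088892,  0.02427053,  0.06495557,
       -0.06610901]), 'joint_efforts': array([-4.81719413e-03, -5.24322832e+01,  4.64335084e+01,  2.84538481e-03,
       -2.09476666e-04,  4.78652032e-05]), 'ee_pos': array([0.47305702, 0.28548689, 0.02508347]), 'tcp_rot': array([-1.79999831e+02,  8.79902769e-04,  1.40688566e+02]), 'wrist_force': array([-0.38778726,  0.03838167, -0.37358915]), 'torque': array([-2.59683727e-05,  1.67903607e-02, -2.39048376e-02]), 'opening': 0.00010802374000953166}
```

View pics/t1.png

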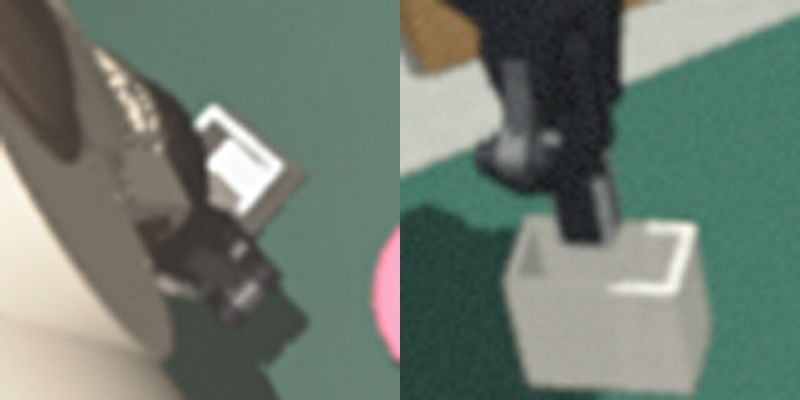

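The jaws shut to 0 and hold nothing. In the side picture the fingertips are visible near (188,168), which is about rim height rather than straddling the shell. I'll lift with the jaws shut and look.

Request:
{"fn": "arm_command", "kwargs": {
  "motion": [
    [0,[0,0,-0.3],[0,0,0]],
    [0,[0,0,-0.5],[0,0,0]],
    [0,[0,0,-0.8],[0,0,0]],
    [0,[0,0,0],[0,0,0]]
  ]
}}

```text
time: 3.58
ee_pos: [0.4749, 0.2866, 0.1265]
tcp_rot: [179.6, 0.1, 140.7]
wrist_force: [0.3, 1.2, -0.8]
opening: -0.0002
```

```bash
python3 - <<'E'
from h import *
o=bot.get_obs(); print(o["ee_pos"],o["opening"]); p=o["ee_pos"]
s=viewer.camera("side");t=viewer.camera("top"); 
for n,i in(("side",s),("top",t)):
    q=proj(n,p); print(n,q); cv2.drawMarker(i,tuple(int(x) for x in np.round(q)),(0,0,255),cv2.MARKER_CROSS,5,1)
cv2.imwrite("pics/t2.png",np.hstack([crop(t,181,306,40,5),crop(s,190,150,40,5)]))
E
```

```text
[0.47488346 0.28659501 0.12651046] -0.00020813623873240295
side [182.49691287 139.67811337]
top [168.68438718 303.40666753]
```

View pics/t2.png

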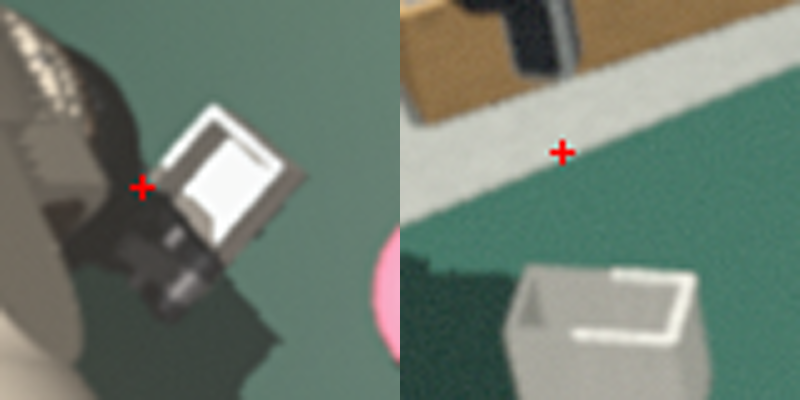

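The reported TCP (red cross) falls about 15 px below the visible fingertip in the side view. So the real fingertips are about 34 mm higher than reported, which explains the jaws closing above the rim. I'll open the jaws and measure this properly.

Request:
{"fn": "arm_command", "kwargs": {
  "motion": [
    [1,[0,0,0],[0,0,0]],
    [1,[0,0,0],[0,0,0]],
    [1,[0,0,0],[0,0,0]],
    [1,[0,0,0],[0,0,0]],
    [1,[0,0,0],[0,0,0]],
    [1,[0,0,0],[0,0,0]]
  ]
}}

```text
time: 4.42
ee_pos: [0.473, 0.2855, 0.1211]
tcp_rot: [-180.0, -0.0, 140.7]
wrist_force: [-0.8, -0.4, -0.6]
opening: 0.0852
```

```bash
python3 - <<'E'
from h import *
from scipy.spatial.transform import Rotation as R
o=bot.get_obs(); print(o["ee_pos"],o["opening"],o["q"].round(2)); p=o["ee_pos"]
r=R.from_euler("xyz",o["tcp_rot"],degrees=True).as_matrix()
s=viewer.camera("side");t=viewer.camera("top"); 
for n,i in(("side",s),("top",t)):
  for off in(0,.04):
    for y in(-.0428,.0428):
      q=proj(n,p+r[:,1]*y-r[:,2]*off); print(n,off,q); cv2.drawMarker(i,tuple(int(x) for x in np.round(q)),(0,0,255) if off==0 else (255,255,0),cv2.MARKER_CROSS,3,1)
cv2.imwrite("pics/t3.png",np.hstack([crop(t,170,300,50,4),crop(s,180,125,50,4)]))
E
```

```text
[0.47304691 0.28548556 0.12107524] 0.08518114492533702 [31.11  4.45  1.54 87.09 -0.   70.42]
side 0 [176.63945315 158.86645878]
side 0 [187.72261836 127.45178281]
side 0.04 [172.6835892  141.21401238]
side 0.04 [184.32305094 109.86411655]
top 0 [187.688208   320.22123444]
top 0 [152.38842946 289.12725535]
top 0.04 [183.07557598 319.55631118]
top 0.04 [146.50672391 287.29303693]
```

View pics/t3.png

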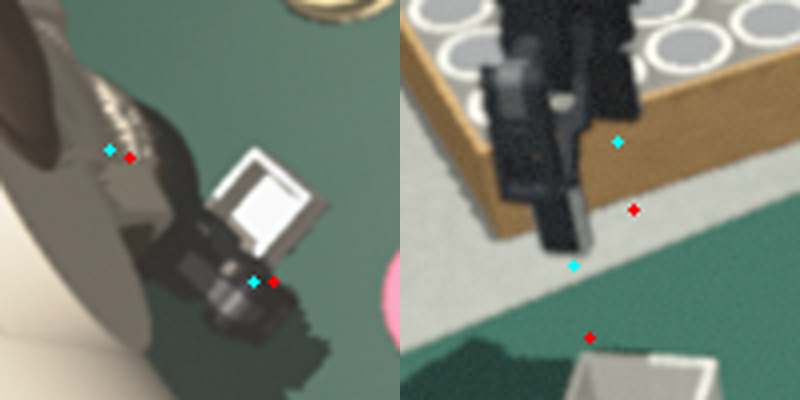

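In both states the fingertips sit behind the reported TCP along the tool axis: about 34 mm shut and about 46 mm open. The lateral position and jaw axis look right. I'll command z about 35 mm lower and check visually.

```bash
python3 go.py .4752 .2836 -.010 140.7
```

```text
t 4.525 pos [0.4731 0.2855 0.1211] [180.    0.  140.7] op 0.0855
shift after turn [-4.700e-02 -2.000e-03  2.185e+00] turn [ 0.     0.    -0.002]
```

Request:
{"fn": "arm_command", "kwargs": {
  "motion": [
    [1,[-0.05,0,0.4],[0,0,0]],
    [1,[0,0,0.4],[0,0,0]],
    [1,[0,0,0.4],[0,0,0]],
    [1,[0,0,0.4],[0,0,0]],
    [1,[0,0,0.3],[0,0,0]],
    [1,[0,0,0.2],[0,0,0]],
    [1,[0,0,0.1],[0,0,0]],
    [1,[0,0,0],[0,0,0]]
  ]
}}

```text
time: 5.52
ee_pos: [0.4755, 0.2836, -0.0108]
tcp_rot: [180.0, 0.0, 140.7]
wrist_force: [-0.9, 0.8, 0.5]
opening: 0.0852
```

```bash
python3 - <<'E'
from h import *
s=viewer.camera("side");t=viewer.camera("top"); 
cv2.imwrite("pics/t4.png",np.hstack([crop(t,180,300,50,4),crop(s,190,165,50,4)]))
E
```

```text
(no output)
```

View pics/t4.png

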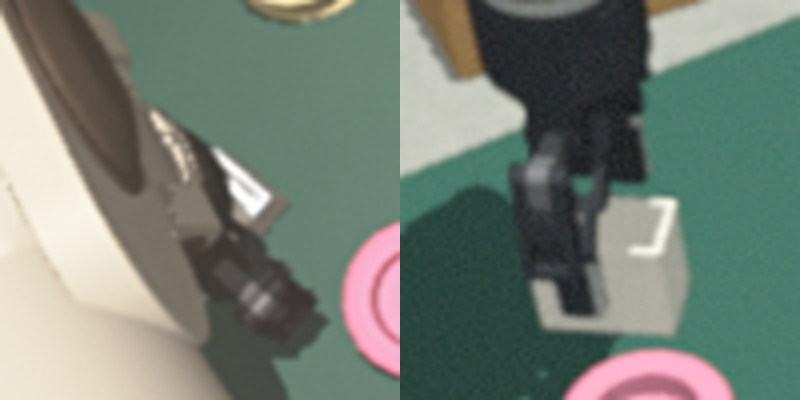

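```bash
python3 - <<'E'
from h import *
c=np.array([.4752,.2836]);j=np.array([.633,.774])
for d in(.018,.043,.050):
  for z in(.02,.034):
    q=proj("side",[*(c-j*d),z]); print(d,z,q,(q-[140,115])*4+[400,0])
E
```

```text
0.018 0.02 [190.143447   189.87123569] [600.57378801 299.48494275]
0.018 0.034 [189.02119536 184.61938827] [596.08478143 278.47755307]
0.043 0.02 [187.19567051 199.35179158] [588.78268205 337.40716633]
0.043 0.034 [186.02556942 194.11342448] [584.10227767 316.4536979 ]
0.05 0.02 [186.35519736 202.05747107] [585.42078945 348.22988429]
0.05 0.034 [185.17127756 196.82353567] [580.68511022 327.29414269]
```

The visible tip at crop (582,312) matches the prediction for z≈0.037 m, and the fingers straddle the shell. Closing and lifting.

Request:
{"fn": "arm_command", "kwargs": {
  "motion": [
    [0,[0,0,0],[0,0,0]],
    [0,[0,0,0],[0,0,0]],
    [0,[0,0,0],[0,0,0]],
    [0,[0,0,0],[0,0,0]],
    [0,[0,0,0],[0,0,0]],
    [0,[0,0,0],[0,0,0]],
    [0,[0,0,-0.2],[0,0,0]],
    [0,[0,0,-0.5],[0,0,0]],
    [0,[0,0,-0.6],[0,0,0]],
    [0,[0,0,-0.6],[0,0,0]],
    [0,[0,0,-0.6],[0,0,0]],
    [0,[0,0,0],[0,0,0]]
  ],
  "newtons": 30
}}

```text
time: 7.12
ee_pos: [0.4765, 0.2843, 0.1426]
tcp_rot: [179.7, 0.1, 140.7]
wrist_force: [0.4, -0.5, -1.5]
opening: 0.0355
```

```bash
python3 - <<'E'
from h import *
s=viewer.camera("side")
cv2.imwrite("pics/t5.png",crop(s,190,115,80,4))
E
python3 go.py .4627 -.2942 .14 44.4
```

```text
t 7.175 pos [0.4759 0.2839 0.1404] [179.9   0.  140.7] op 0.0351
shift after turn [-6.898  6.73   0.007] turn [ 2.1000e-02 -1.1000e-02  1.6048e+01]
```

View pics/t5.png

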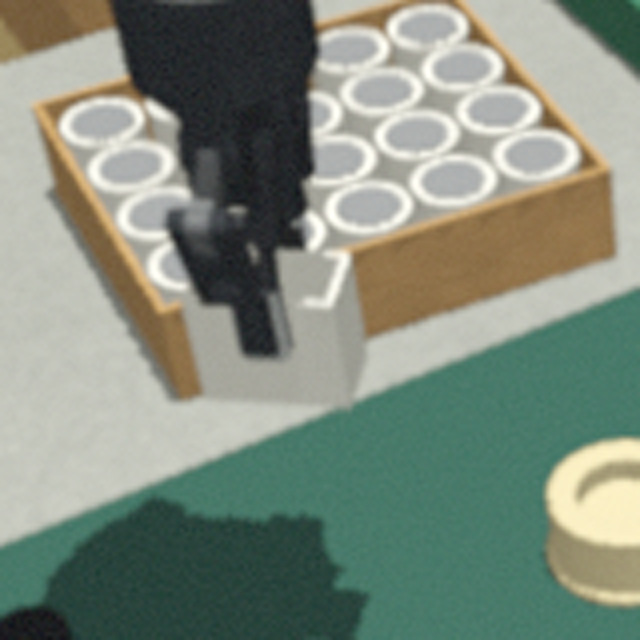

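The shell is held (opening 35 mm) and hangs upright. Next I turn and carry it to the oblong carrier.

Request:
{"fn": "arm_command", "kwargs": {
  "motion": [
    [0,[0,0,0],[0,0,1]],
    [0,[0,0,0],[0,0,1]],
    [0,[0,0,0],[0,0,1]],
    [0,[0,0,0],[0,0,1]],
    [0,[0,0,0],[0,0,1]],
    [0,[0,0,0],[0,0,1]],
    [0,[0,0,0],[0,0,1]],
    [0,[0,0,0],[0,0,1]],
    [0,[0,0,0],[0,0,1]],
    [0,[0,0,0],[0,0,1]],
    [0,[0,0,0],[0,0,1]],
    [0,[0,0,0],[0,0,1]]
  ]
}}

```text
time: 8.68
ee_pos: [0.4747, 0.2832, 0.1376]
tcp_rot: [-179.9, 0.1, 68.5]
wrist_force: [-0.3, 0.6, -1.3]
opening: 0.0355
```

Request:
{"fn": "arm_command", "kwargs": {
  "motion": [
    [0,[0,0,0],[0,0,1]],
    [0,[0,0,0],[0,0,1]],
    [0,[0,0,0],[0,0,1]],
    [0,[0,0,0],[0,0,1]],
    [0,[0,0,0],[0,0,0.05]],
    [0,[-0.5,0.5,0],[0,0,0]],
    [0,[-0.5,0.5,0],[0,0,0]],
    [0,[-0.5,0.5,0],[0,0,0]],
    [0,[-0.5,0.5,0],[0,0,0]],
    [0,[-0.5,0.5,0],[0,0,0]],
    [0,[-0.5,0.5,0],[0,0,0]],
    [0,[-0.5,0.5,0],[0,0,0]]
  ]
}}

```text
time: 10.18
ee_pos: [0.4717, -0.0147, 0.1385]
tcp_rot: [-180.0, 0.0, 44.5]
wrist_force: [1.1, 0.2, -0.7]
opening: 0.0356
```

Request:
{"fn": "arm_command", "kwargs": {
  "motion": [
    [0,[-0.5,0.5,0],[0,0,0]],
    [0,[-0.5,0.5,0],[0,0,0]],
    [0,[-0.5,0.5,0],[0,0,0]],
    [0,[-0.5,0.5,0],[0,0,0]],
    [0,[-0.5,0.5,0],[0,0,0]],
    [0,[-0.5,0.5,0],[0,0,0]],
    [0,[-0.4,0.23,0],[0,0,0]],
    [0,[0,0,0],[0,0,0]],
    [0,[0,0,0],[0,0,0]]
  ]
}}

```text
time: 11.3
ee_pos: [0.4618, -0.294, 0.1387]
tcp_rot: [-179.9, -0.0, 44.4]
wrist_force: [0.4, -0.4, -1.1]
opening: 0.0353
```

```bash
python3 - <<'E'
from h import *
s=viewer.camera("side");t=viewer.camera("top")
cv2.imwrite("pics/t6.png",np.hstack([s[200:480,200:520],t[200:480,320:640]]))
E
python3 go.py .4627 -.2942 .018 44.4
```

```text
t 11.4 pos [ 0.4621 -0.2937  0.139 ] [-180.    -0.    44.5] op 0.0351
shift after turn [1.000e-03 1.300e-02 2.016e+00] turn [-0.003 -0.001  0.014]
```

View pics/t6.png

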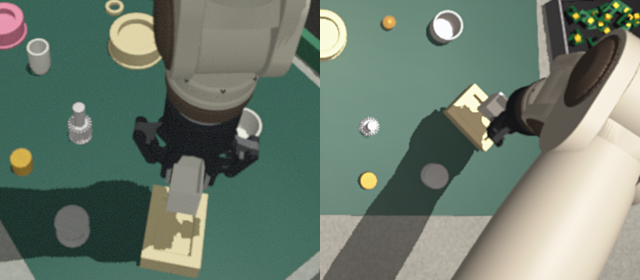

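It's aligned over the pocket, so I lower it.

Request:
{"fn": "arm_command", "kwargs": {
  "motion": [
    [0,[0,0,0.4],[0,0,0]],
    [0,[0,0,0.4],[0,0,0]],
    [0,[0,0,0.4],[0,0,0]],
    [0,[0,0,0.3],[0,0,0]],
    [0,[0,0,0.2],[0,0,0]],
    [0,[0,0,0.15],[0,0,0]],
    [0,[0,0,0.1],[0,0,0]],
    [0,[0,0,0.05],[0,0,0]],
    [0,[0,0,0.03],[0,0,0]],
    [0,[0,0,0.03],[0,0,0]],
    [0,[0,0,0],[0,0,0]]
  ]
}}

```text
time: 12.78
ee_pos: [0.462, -0.2946, 0.0155]
tcp_rot: [180.0, 0.0, 44.4]
wrist_force: [1.1, -1.5, -0.5]
opening: 0.0356
```

```bash
python3 - <<'E'
from h import *
s=viewer.camera("side")
cv2.imwrite("pics/t7.png",crop(s,375,415,62,6))
E
```

```text
(no output)
```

View pics/t7.png

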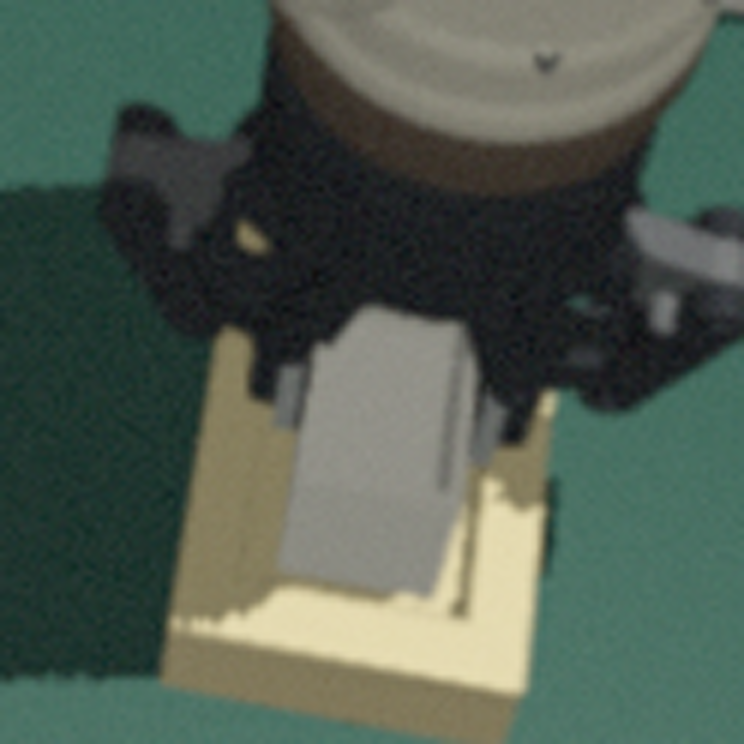

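Request:
{"fn": "arm_command", "kwargs": {
  "motion": [
    [0,[0,0,0.03],[0,0,0]],
    [0,[0,0,0],[0,0,0]]
  ]
}}

```text
time: 13.08
ee_pos: [0.4623, -0.2947, 0.0143]
tcp_rot: [180.0, -0.0, 44.4]
wrist_force: [-1.3, 1.0, 4.0]
opening: 0.0357
```

Request:
{"fn": "arm_command", "kwargs": {
  "motion": [
    [0,[0,0,0.03],[0,0,0]],
    [0,[0,0,0],[0,0,0]]
  ]
}}

```text
time: 13.32
ee_pos: [0.4623, -0.2947, 0.0143]
tcp_rot: [179.9, -0.0, 44.4]
wrist_force: [-6.8, 4.3, 19.1]
opening: 0.0351
```

The shell is on the floor (contact force at z=0.0143 m). I ease off, release and rise.

Request:
{"fn": "arm_command", "kwargs": {
  "motion": [
    [0,[0,0,-0.03],[0,0,0]],
    [0.7,[0,0,0],[0,0,0]],
    [0.7,[0,0,0],[0,0,0]],
    [0.9,[0,0,0],[0,0,0]],
    [0.9,[0,0,0],[0,0,0]],
    [0.9,[0,0,-0.3],[0,0,0]],
    [0.9,[0,0,-0.6],[0,0,0]],
    [1,[0,0,-0.7],[0,0,0]],
    [1,[0,0,-0.7],[0,0,0]],
    [1,[0,0,0],[0,0,0]]
  ]
}}

```text
time: 14.58
ee_pos: [0.4635, -0.2955, 0.1567]
tcp_rot: [179.6, -0.1, 44.4]
wrist_force: [-0.8, -0.5, 0.1]
opening: 0.0851
```

```bash
python3 go.py .4568 .0694 .12 90; python3 - <<'E'
from h import *
s=viewer.camera("side")
cv2.imwrite("pics/t8.png",crop(s,375,400,80,4))
E
```

```text
t 14.575 pos [ 0.4635 -0.2955  0.1567] [ 1.796e+02 -1.000e-01  4.440e+01] op 0.0851
shift after turn [ 6.082 -0.111  0.611] turn [ 0.067  0.012 -7.602]
```

View pics/t8.png

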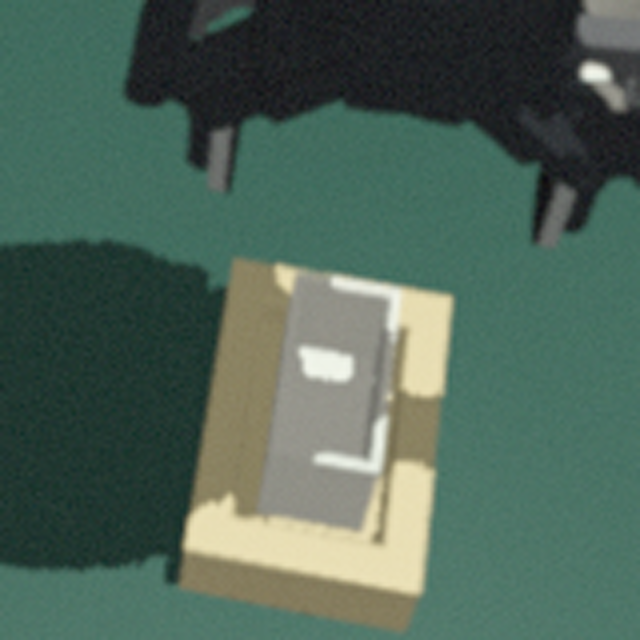

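The oblong shell stands in its pocket. Next is the small round shell.

Request:
{"fn": "arm_command", "kwargs": {
  "motion": [
    [1,[0,0,0],[0,0,-0.95]],
    [1,[0,0,0],[0,0,-0.95]],
    [1,[0,0,0],[0,0,-0.95]],
    [1,[0,0,0],[0,0,-0.95]],
    [1,[0,0,0],[0,0,-0.95]],
    [1,[0,0,0],[0,0,-0.95]],
    [1,[0,0,0],[0,0,-0.95]],
    [1,[0,0,0],[0,0,-0.95]],
    [1,[0.8,0,0],[0,0,0]],
    [1,[0.8,0,0],[0,0,0]],
    [1,[0.8,-0.1,0],[0,0,0]],
    [1,[0.8,0,0],[0,0,0]]
  ]
}}

```text
time: 16.12
ee_pos: [0.4551, -0.1011, 0.151]
tcp_rot: [-179.9, -0.0, 90.0]
wrist_force: [0.3, -0.5, 0.1]
opening: 0.086
```

Request:
{"fn": "arm_command", "kwargs": {
  "motion": [
    [1,[0.8,0,0],[0,0,0]],
    [1,[0.8,0,0],[0,0,0]],
    [1,[0.8,0,0],[0,0,0]],
    [1,[0.45,0,0],[0,0,0]],
    [1,[0,0,0],[0,0,0]],
    [1,[0,0,0],[0,0,0]]
  ]
}}

```text
time: 16.88
ee_pos: [0.4558, 0.068, 0.1512]
tcp_rot: [-180.0, 0.0, 90.0]
wrist_force: [0.4, 1.0, 0.4]
opening: 0.0851
```

```bash
python3 go.py .4568 .0694 -.008 90
```

```text
t 16.875 pos [0.4558 0.068  0.1512] [-180.    0.   90.] op 0.0851
shift after turn [0.023 0.017 2.654] turn [-0.008  0.003 -0.   ]
```

Request:
{"fn": "arm_command", "kwargs": {
  "motion": [
    [1,[0.02,0.02,0.5],[0,0,0]],
    [1,[0,0,0.5],[0,0,0]],
    [1,[0,0,0.5],[0,0,0]],
    [1,[0,0,0.5],[0,0,0]],
    [1,[0,0,0.35],[0,0,0]],
    [1,[0,0,0.2],[0,0,0]],
    [1,[0,0,0.1],[0,0,0]],
    [1,[0,0,0],[0,0,0]]
  ]
}}

```text
time: 17.88
ee_pos: [0.4574, 0.0694, -0.0071]
tcp_rot: [180.0, -0.0, 90.0]
wrist_force: [0.5, -0.2, 0.0]
opening: 0.0854
```

```bash
python3 - <<'E'
from h import *
s=viewer.camera("side")
cv2.imwrite("pics/t9.png",crop(s,238,245,60,5))
E
```

```text
(no output)
```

View pics/t9.png

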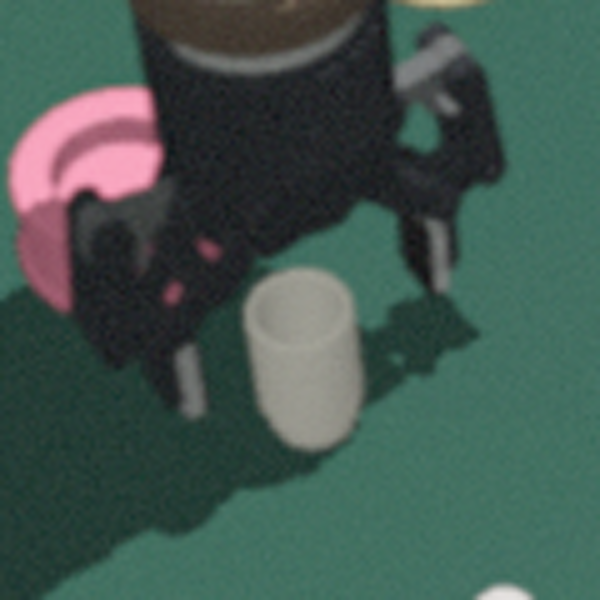

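The fingers straddle the small shell, with tips at crop (190,410) and (440,288) around a centre at (305,350). Closing.

Request:
{"fn": "arm_command", "kwargs": {
  "motion": [
    [0,[0,0,0],[0,0,0]],
    [0,[0,0,0],[0,0,0]],
    [0,[0,0,0],[0,0,0]],
    [0,[0,0,0],[0,0,0]],
    [0,[0,0,0],[0,0,0]],
    [0,[0,0,0],[0,0,0]],
    [0,[0,0,-0.2],[0,0,0]],
    [0,[0,0,-0.5],[0,0,0]],
    [0,[0,0,-0.6],[0,0,0]],
    [0,[0,0,-0.6],[0,0,0]],
    [0,[0,0,-0.6],[0,0,0]],
    [0,[0,0,0],[0,0,0]]
  ]
}}

```text
time: 19.42
ee_pos: [0.4585, 0.0698, 0.1458]
tcp_rot: [179.7, -0.0, 90.0]
wrist_force: [-0.4, 0.7, -0.8]
opening: 0.0341
```

```bash
python3 go.py .6205 .248 .14 90; python3 - <<'E'
from h import *
s=viewer.camera("side")
cv2.imwrite("pics/t10.png",crop(s,230,200,80,4))
E
```

```text
t 19.425 pos [0.4585 0.0698 0.1458] [179.7  -0.   90. ] op 0.0341
shift after turn [2.97  2.7   0.097] turn [ 0.042 -0.006 -0.002]
```

View pics/t10.png

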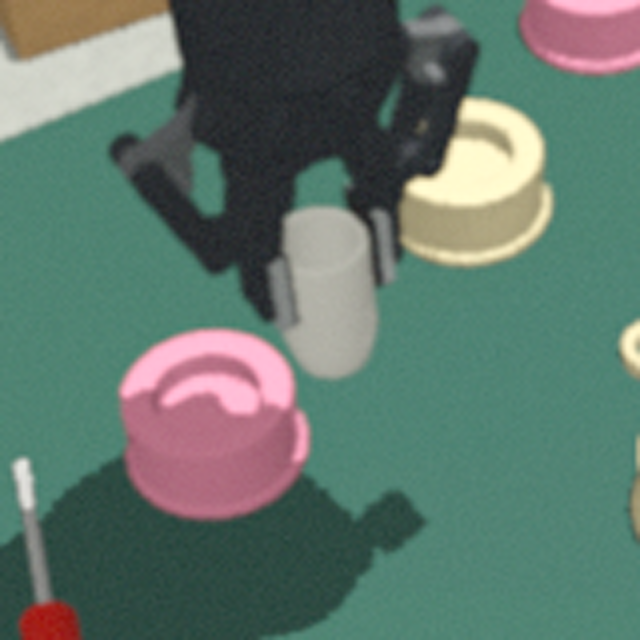

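Request:
{"fn": "arm_command", "kwargs": {
  "motion": [
    [0,[0.5,0.45,0],[0,0,0]],
    [0,[0.5,0.45,0],[0,0,0]],
    [0,[0.5,0.45,0],[0,0,0]],
    [0,[0.5,0.45,0],[0,0,0]],
    [0,[0.5,0.45,0],[0,0,0]],
    [0,[0.48,0.48,0],[0,0,0]],
    [0,[0,0,0],[0,0,0]],
    [0,[0,0,0],[0,0,0]],
    [0,[0,0,0],[0,0,0]]
  ]
}}

```text
time: 20.6
ee_pos: [0.6206, 0.2476, 0.1429]
tcp_rot: [-180.0, 0.0, 90.0]
wrist_force: [-0.0, -0.3, 0.1]
opening: 0.0342
```

```bash
python3 go.py .6205 .248 .0179 90
```

```text
t 20.6 pos [0.6206 0.2476 0.1429] [-180.    0.   90.] op 0.0342
shift after turn [ 6.000e-03 -1.000e-03  2.084e+00] turn [-0.001  0.001 -0.008]
```

Request:
{"fn": "arm_command", "kwargs": {
  "motion": [
    [0,[0,0,0.4],[0,0,0]],
    [0,[0,0,0.4],[0,0,0]],
    [0,[0,0,0.4],[0,0,0]],
    [0,[0,0,0.3],[0,0,0]],
    [0,[0,0,0.2],[0,0,0]],
    [0,[0,0,0.15],[0,0,0]],
    [0,[0,0,0.1],[0,0,0]],
    [0,[0,0,0.05],[0,0,0]],
    [0,[0,0,0.04],[0,0,0]],
    [0,[0,0,0],[0,0,0]]
  ]
}}

```text
time: 21.85
ee_pos: [0.6212, 0.2484, 0.0204]
tcp_rot: [180.0, -0.0, 90.0]
wrist_force: [-0.0, 0.7, -0.7]
opening: 0.0337
```

```bash
python3 - <<'E'
from h import *
s=viewer.camera("side")
cv2.imwrite("pics/t11.png",crop(s,267,155,50,6))
E
```

```text
(no output)
```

View pics/t11.png

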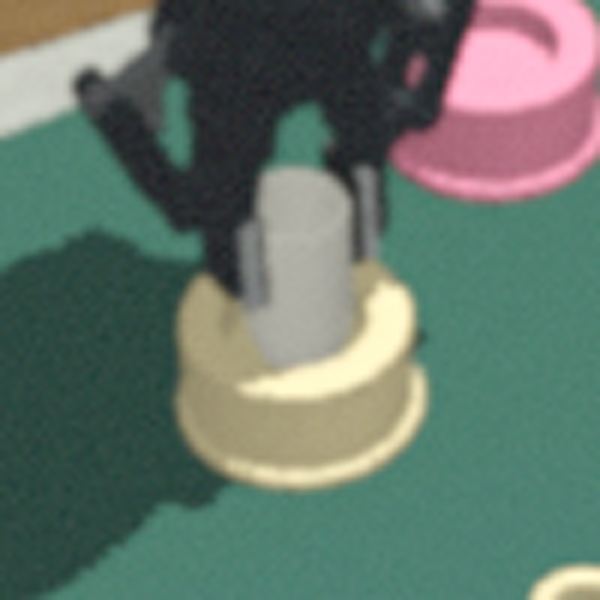

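In the picture the shell is down inside the pocket. I lower in small steps until contact.

Request:
{"fn": "arm_command", "kwargs": {
  "motion": [
    [0,[0,0,0.03],[0,0,0]],
    [0,[0,0,0],[0,0,0]]
  ]
}}

```text
time: 22.15
ee_pos: [0.6211, 0.2483, 0.0184]
tcp_rot: [-180.0, 0.0, 90.0]
wrist_force: [0.4, -0.3, 0.6]
opening: 0.0345
```

Request:
{"fn": "arm_command", "kwargs": {
  "motion": [
    [0,[0,0,0.03],[0,0,0]],
    [0,[0,0,0],[0,0,0]]
  ]
}}

```text
time: 22.4
ee_pos: [0.6212, 0.2485, 0.018]
tcp_rot: [179.9, -0.0, 90.0]
wrist_force: [-3.5, -0.6, 8.3]
opening: 0.0345
```

Request:
{"fn": "arm_command", "kwargs": {
  "motion": [
    [0,[0,0,-0.01],[0,0,0]],
    [0.7,[0,0,0],[0,0,0]],
    [0.7,[0,0,0],[0,0,0]],
    [0.9,[0,0,0],[0,0,0]],
    [0.9,[0,0,0],[0,0,0]],
    [0.9,[0,0,-0.3],[0,0,0]],
    [0.9,[0,0,-0.6],[0,0,0]],
    [1,[0,0,-0.7],[0,0,0]],
    [1,[0,0,-0.6],[0,0,0]],
    [1,[0,0,0],[0,0,0]]
  ]
}}

```text
time: 23.65
ee_pos: [0.6226, 0.249, 0.1544]
tcp_rot: [179.6, -0.1, 90.0]
wrist_force: [0.6, 0.6, -0.8]
opening: 0.0849
```

```bash
python3 go.py .6405 -.2313 .14 90; python3 - <<'E'
from h import *
s=viewer.camera("side")
cv2.imwrite("pics/t12.png",crop(s,267,150,60,5))
E
```

```text
t 23.65 pos [0.6226 0.249  0.1544] [ 1.796e+02 -1.000e-01  9.000e+01] op 0.0849
shift after turn [-8.005  0.299  0.241] turn [ 0.061 -0.025 -0.002]
```

View pics/t12.png

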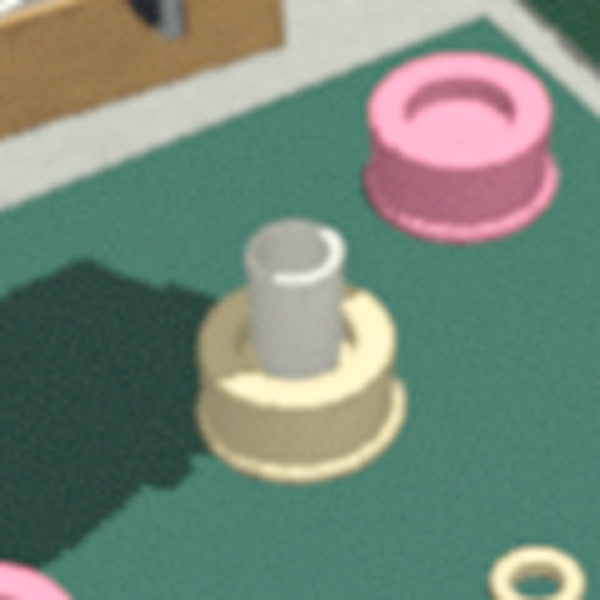

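The small shell stands upright in its pocket. On to the large shell.

Request:
{"fn": "arm_command", "kwargs": {
  "motion": [
    [1,[-0.8,0,0],[0,0,0]],
    [1,[-0.8,0,0],[0,0,0]],
    [1,[-0.8,0,0],[0,0,0]],
    [1,[-0.8,0,0],[0,0,0]],
    [1,[-0.8,0,0],[0,0,0]],
    [1,[-0.8,0,0],[0,0,0]],
    [1,[-0.8,0.1,0],[0,0,0]],
    [1,[-0.8,0.1,0],[0,0,0]],
    [1,[-0.8,0.1,0],[0,0,0]],
    [1,[-0.8,0,0],[0,0,0]],
    [1,[0,0,0],[0,0,0]],
    [1,[0,0,0],[0,0,0]]
  ]
}}

```text
time: 25.2
ee_pos: [0.6386, -0.2314, 0.1485]
tcp_rot: [-179.9, -0.0, 90.0]
wrist_force: [-0.6, -0.0, -0.0]
opening: 0.0853
```

```bash
python3 go.py .6405 -.2313 -.012 90
```

```text
t 25.2 pos [ 0.6386 -0.2314  0.1485] [-179.9   -0.    90. ] op 0.0853
shift after turn [1.000e-03 3.100e-02 2.676e+00] turn [-0.012 -0.007 -0.006]
```

Request:
{"fn": "arm_command", "kwargs": {
  "motion": [
    [1,[0,0.03,0.5],[0,0,0]],
    [1,[0,0,0.5],[0,0,0]],
    [1,[0,0,0.5],[0,0,0]],
    [1,[0,0,0.5],[0,0,0]],
    [1,[0,0,0.35],[0,0,0]],
    [1,[0,0,0.2],[0,0,0]],
    [1,[0,0,0.12],[0,0,0]],
    [1,[0,0,0],[0,0,0]]
  ]
}}

```text
time: 26.2
ee_pos: [0.6409, -0.2313, -0.0107]
tcp_rot: [180.0, 0.0, 90.0]
wrist_force: [-0.8, 0.2, 0.2]
opening: 0.0859
```

```bash
python3 - <<'E'
from h import *
s=viewer.camera("side")
cv2.imwrite("pics/t13.png",crop(s,440,320,60,5))
E
```

```text
(no output)
```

View pics/t13.png

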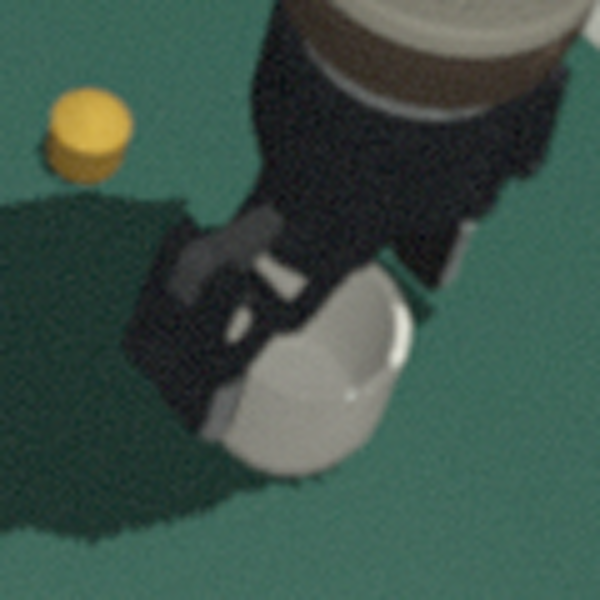

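The pads sit on both sides of the large shell, with tips at crop (210,435) and (447,285). Closing and lifting.

Request:
{"fn": "arm_command", "kwargs": {
  "motion": [
    [0,[0,0,0],[0,0,0]],
    [0,[0,0,0],[0,0,0]],
    [0,[0,0,0],[0,0,0]],
    [0,[0,0,0],[0,0,0]],
    [0,[0,0,0],[0,0,0]],
    [0,[0,0,0],[0,0,0]],
    [0,[0,0,-0.2],[0,0,0]],
    [0,[0,0,-0.5],[0,0,0]],
    [0,[0,0,-0.6],[0,0,0]],
    [0,[0,0,-0.6],[0,0,0]],
    [0,[0,0,-0.6],[0,0,0]],
    [0,[0,0,0],[0,0,0]]
  ]
}}

```text
time: 27.75
ee_pos: [0.642, -0.2321, 0.1431]
tcp_rot: [179.7, 0.1, 90.0]
wrist_force: [1.6, -0.2, -0.3]
opening: 0.0579
```

```bash
python3 go.py .6203 .0133 .14 90; python3 - <<'E'
from h import *
s=viewer.camera("side")
cv2.imwrite("pics/t14.png",crop(s,420,270,90,4))
E
```

```text
t 27.75 pos [ 0.642  -0.2321  0.1431] [1.797e+02 1.000e-01 9.000e+01] op 0.0579
shift after turn [ 4.09  -0.362  0.052] turn [ 0.049  0.018 -0.002]
```

View pics/t14.png

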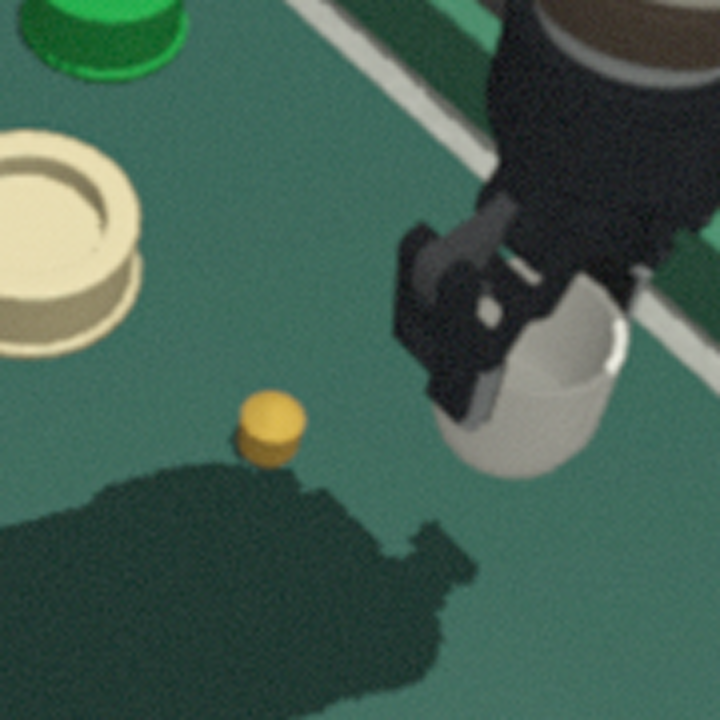

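The large shell is held (opening 57.9 mm) and upright. I carry it to the large carrier.

Request:
{"fn": "arm_command", "kwargs": {
  "motion": [
    [0,[0.7,-0.06,0],[0,0,0]],
    [0,[0.7,-0.06,0],[0,0,0]],
    [0,[0.7,-0.06,0],[0,0,0]],
    [0,[0.7,-0.06,0],[0,0,0]],
    [0,[0.7,-0.06,0],[0,0,0]],
    [0,[0.57,-0.04,0],[0,0,0]],
    [0,[0,0,0],[0,0,0]],
    [0,[0,0,0],[0,0,0]],
    [0,[0,0,0],[0,0,0]]
  ]
}}

```text
time: 28.92
ee_pos: [0.6203, 0.0117, 0.1386]
tcp_rot: [-180.0, 0.0, 89.9]
wrist_force: [0.8, 0.6, -1.5]
opening: 0.0578
```

```bash
python3 go.py .6203 .0133 .0143 90
```

```text
t 28.925 pos [0.6203 0.0117 0.1386] [-180.     0.    89.9] op 0.0578
shift after turn [ 0.027 -0.     2.071] turn [-0.008  0.001 -0.012]
```

Request:
{"fn": "arm_command", "kwargs": {
  "motion": [
    [0,[0.03,0,0.4],[0,0,0]],
    [0,[0,0,0.4],[0,0,0]],
    [0,[0,0,0.4],[0,0,0]],
    [0,[0,0,0.3],[0,0,0]],
    [0,[0,0,0.2],[0,0,0]],
    [0,[0,0,0.15],[0,0,0]],
    [0,[0,0,0.1],[0,0,0]],
    [0,[0,0,0.05],[0,0,0]],
    [0,[0,0,0.03],[0,0,0]],
    [0,[0,0,0],[0,0,0]]
  ]
}}

```text
time: 30.18
ee_pos: [0.6206, 0.0144, 0.0175]
tcp_rot: [180.0, -0.0, 90.0]
wrist_force: [0.1, -0.5, -0.2]
opening: 0.0576
```

Request:
{"fn": "arm_command", "kwargs": {
  "motion": [
    [0,[0,0,0.03],[0,0,0]],
    [0,[0,0,0],[0,0,0]]
  ]
}}

```text
time: 30.42
ee_pos: [0.6204, 0.0144, 0.0154]
tcp_rot: [-180.0, 0.0, 90.0]
wrist_force: [-0.2, -0.3, -1.5]
opening: 0.0577
```

```bash
python3 - <<'E'
from h import *
s=viewer.camera("side")
cv2.imwrite("pics/t15.png",crop(s,336,230,55,5))
E
```

```text
(no output)
```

View pics/t15.png

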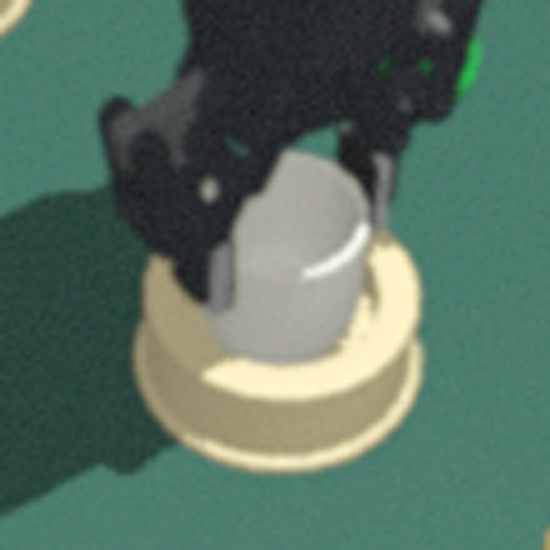

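The shell is in the pocket and about 1 mm above the floor.

Request:
{"fn": "arm_command", "kwargs": {
  "motion": [
    [0,[0,0,0.02],[0,0,0]],
    [0,[0,0,0],[0,0,0]]
  ]
}}

```text
time: 30.72
ee_pos: [0.6206, 0.0144, 0.0152]
tcp_rot: [180.0, -0.0, 90.0]
wrist_force: [-2.6, 0.2, 4.4]
opening: 0.0578
```

Request:
{"fn": "arm_command", "kwargs": {
  "motion": [
    [0,[0,0,0.02],[0,0,0]],
    [0,[0,0,0],[0,0,0]]
  ]
}}

```text
time: 30.98
ee_pos: [0.6206, 0.0144, 0.0151]
tcp_rot: [179.9, -0.0, 90.0]
wrist_force: [-5.1, 0.2, 12.6]
opening: 0.0578
```

Request:
{"fn": "arm_command", "kwargs": {
  "motion": [
    [0,[0,0,-0.02],[0,0,0]],
    [0.8,[0,0,0],[0,0,0]],
    [0.9,[0,0,0],[0,0,0]],
    [1,[0,0,0],[0,0,0]],
    [1,[0,0,0],[0,0,0]],
    [1,[0,0,-0.3],[0,0,0]],
    [1,[0,0,-0.6],[0,0,0]],
    [1,[0,0,-0.7],[0,0,0]],
    [1,[0,0,-0.6],[0,0,0]],
    [1,[0,0,0],[0,0,0]]
  ]
}}

```text
time: 32.22
ee_pos: [0.6221, 0.0145, 0.1512]
tcp_rot: [179.6, -0.0, 90.0]
wrist_force: [-0.1, -0.7, -0.5]
opening: 0.0854
```

```bash
python3 go.py .442 -.0795 .14 90;  python3 - <<'E'
from h import *
s=viewer.camera("side"); cv2.imwrite("pics/s16.png",s)
cv2.imwrite("pics/t16.png",crop(s,310,260,90,4))
E
```

```text
t 32.225 pos [0.6221 0.0145 0.1512] [179.6  -0.   90. ] op 0.0854
shift after turn [-1.566 -3.001  0.187] turn [ 0.064 -0.002 -0.002]
```

View pics/t16.png

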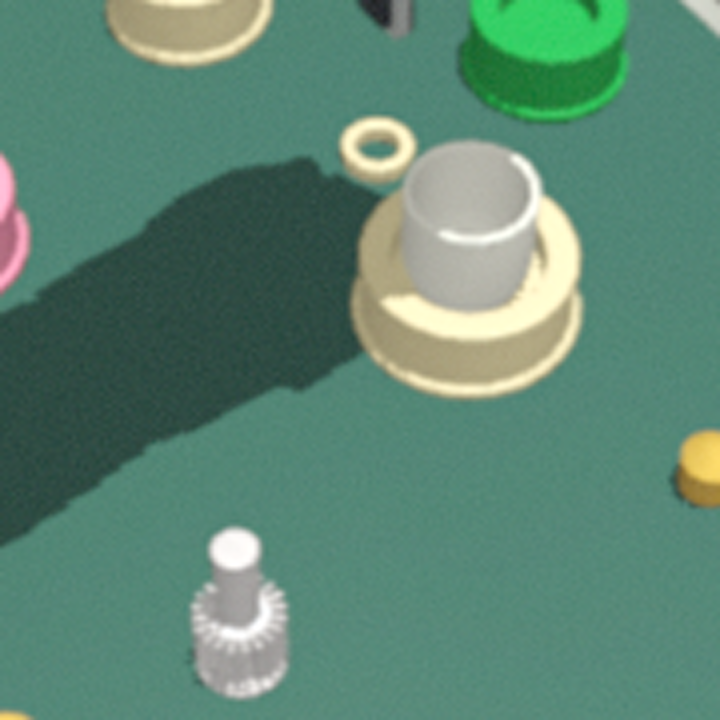

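The large shell stands in its carrier. Next is the core.

Request:
{"fn": "arm_command", "kwargs": {
  "motion": [
    [1,[-0.32,-0.61,0],[0,0,0]],
    [1,[-0.32,-0.61,0],[0,0,0]],
    [1,[-0.32,-0.61,0],[0,0,0]],
    [1,[-0.32,-0.61,0],[0,0,0]],
    [1,[-0.29,-0.55,0],[0,0,0]],
    [1,[0,0,0],[0,0,0]],
    [1,[0,0,0],[0,0,0]],
    [1,[0,0,0],[0,0,0]]
  ],
  "newtons": 50
}}

```text
time: 33.28
ee_pos: [0.4415, -0.0794, 0.1459]
tcp_rot: [-180.0, -0.0, 90.0]
wrist_force: [-0.2, -0.8, -0.1]
opening: 0.0853
```

```bash
python3 go.py .442 -.0795 .019 90
```

```text
t 33.275 pos [ 0.4415 -0.0794  0.1459] [-180.   -0.   90.] op 0.0853
shift after turn [-1.000e-03  8.000e-03  2.115e+00] turn [-0.006 -0.002  0.003]
```

Request:
{"fn": "arm_command", "kwargs": {
  "motion": [
    [1,[0,0,0.5],[0,0,0]],
    [1,[0,0,0.5],[0,0,0]],
    [1,[0,0,0.5],[0,0,0]],
    [1,[0,0,0.3],[0,0,0]],
    [1,[0,0,0.2],[0,0,0]],
    [1,[0,0,0.11],[0,0,0]],
    [1,[0,0,0],[0,0,0]]
  ]
}}

```text
time: 34.15
ee_pos: [0.4412, -0.0798, 0.0199]
tcp_rot: [180.0, -0.0, 90.0]
wrist_force: [-0.1, -1.1, 0.6]
opening: 0.0856
```

```bash
python3 - <<'E'
from h import *
s=viewer.camera("side")
cv2.imwrite("pics/t17.png",crop(s,280,310,55,5))
E
```

```text
(no output)
```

View pics/t17.png

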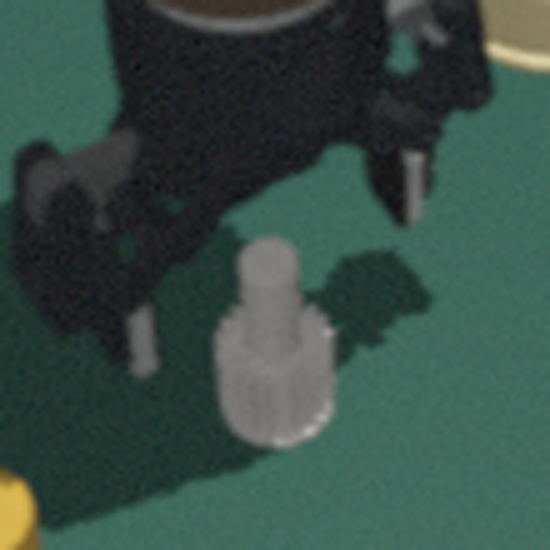

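The fingertips at crop (145,372) and (412,222) straddle the stem at (268,260). Closing.

Request:
{"fn": "arm_command", "kwargs": {
  "motion": [
    [0,[0,0,0],[0,0,0]],
    [0,[0,0,0],[0,0,0]],
    [0,[0,0,0],[0,0,0]],
    [0,[0,0,0],[0,0,0]],
    [0,[0,0,0],[0,0,0]],
    [0,[0,0,0],[0,0,0]],
    [0,[0,0,0],[0,0,0]],
    [0,[0,0,-0.1],[0,0,0]],
    [0,[0,0,0],[0,0,0]]
  ],
  "newtons": 50
}}

```text
time: 35.33
ee_pos: [0.4411, -0.0798, 0.026]
tcp_rot: [180.0, 0.0, 90.0]
wrist_force: [-0.3, -0.6, -1.2]
opening: 0.0162
```

```bash
python3 - <<'E'
from h import *
s=viewer.camera("side")
cv2.imwrite("pics/t18.png",crop(s,280,310,55,5))
E
```

```text
(no output)
```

View pics/t18.png

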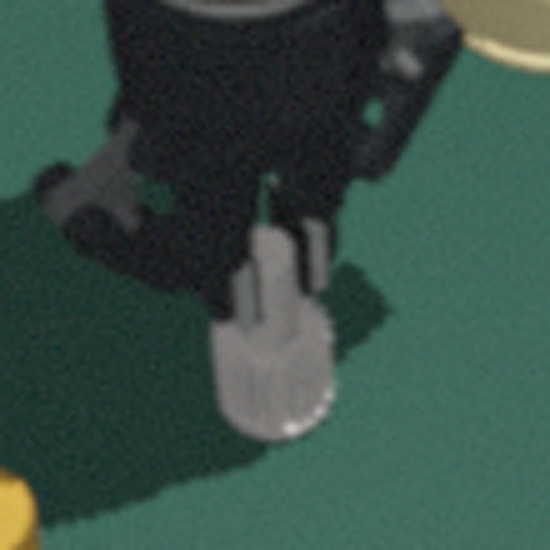

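Request:
{"fn": "arm_command", "kwargs": {
  "motion": [
    [0,[0,0,-0.4],[0,0,0]],
    [0,[0,0,-0.6],[0,0,0]],
    [0,[0,0,-0.6],[0,0,0]],
    [0,[0,0,-0.5],[0,0,0]],
    [0,[0,0,0],[0,0,0]],
    [0,[0,0,0],[0,0,0]]
  ]
}}

```text
time: 36.12
ee_pos: [0.4407, -0.0797, 0.1507]
tcp_rot: [-179.9, -0.0, 90.0]
wrist_force: [0.3, -0.5, -1.0]
opening: 0.0159
```

```bash
python3 go.py .6206 .0144 .14 90; python3 - <<'E'
from h import *
s=viewer.camera("side"); t=viewer.camera("top")
cv2.imwrite("pics/t19.png",np.hstack([crop(s,270,250,50,4),crop(t,322,225,50,4)]))
g=t.min(2)
E
```

```text
t 36.125 pos [ 0.4407 -0.0797  0.1507] [-179.9   -0.    90. ] op 0.0159
shift after turn [1.569 2.998 0.178] turn [-0.011 -0.002 -0.002]
```

View pics/t19.png

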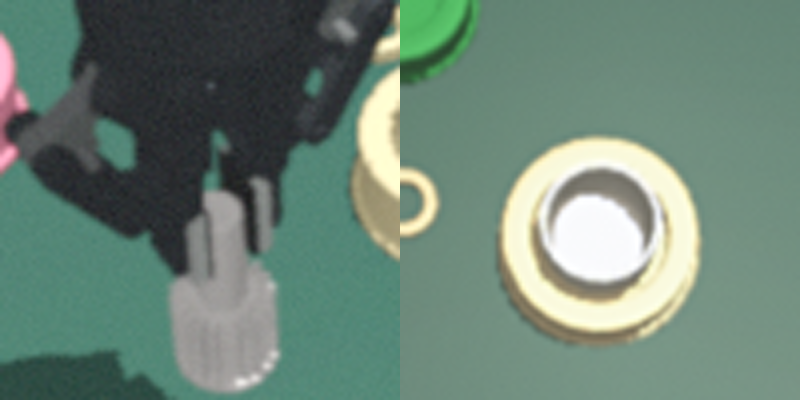

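```bash
python3 - <<'E'
from h import *
print(plane("top",(321.7,230.2),.08))
s=viewer.camera("side")
# core stem top centre in t19 crop: (223,203)
print((220+223/4,200+203/4), plane("side",(220+223/4,200+203/4),.1507-.0199+.08))
E
```

```text
[0.62027226 0.01514351 0.08      ]
(275.75, 250.75) [ 0.44449871 -0.08073243  0.2108    ]
```

Shell mouth measured at (0.620, 0.015). Carrying the core over it.

Request:
{"fn": "arm_command", "kwargs": {
  "motion": [
    [0,[0.3,0.55,0],[0,0,0]],
    [0,[0.3,0.55,0],[0,0,0]],
    [0,[0.3,0.55,0],[0,0,0]],
    [0,[0.3,0.55,0],[0,0,0]],
    [0,[0.3,0.55,0],[0,0,0]],
    [0,[0.09,0.24,0],[0,0,0]],
    [0,[0,0,0],[0,0,0]],
    [0,[0,0,0],[0,0,0]],
    [0,[0,0,0],[0,0,0]]
  ]
}}

```text
time: 37.4
ee_pos: [0.6199, 0.0152, 0.1519]
tcp_rot: [180.0, 0.0, 90.0]
wrist_force: [0.4, 0.1, -1.5]
opening: 0.0161
```

```bash
python3 go.py .6203 .0154 .0499 90; python3 - <<'E'
from h import *
s=viewer.camera("side")
cv2.imwrite("pics/t20.png",crop(s,335,200,70,5))
E
```

```text
t 37.4 pos [0.6199 0.0152 0.1519] [180.   0.  90.] op 0.0161
shift after turn [0.003 0.007 1.7  ] turn [ 0.     0.    -0.006]
```

View pics/t20.png

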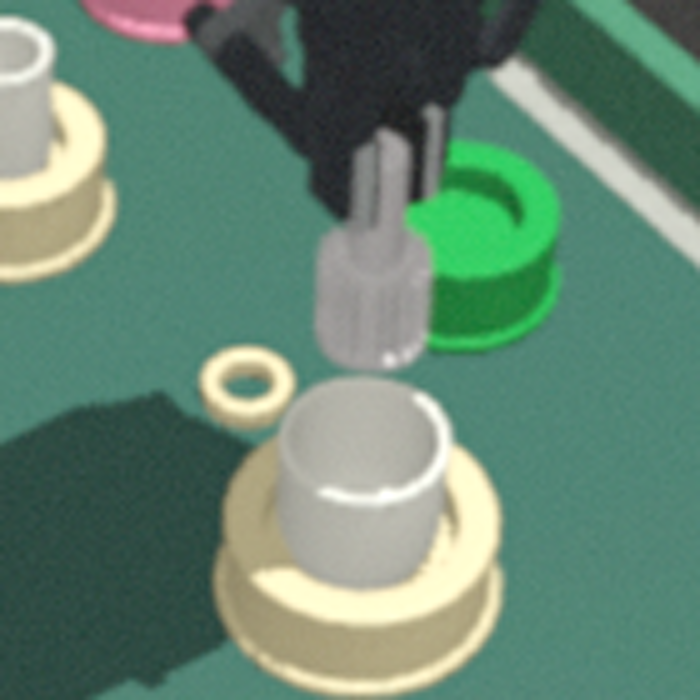

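Request:
{"fn": "arm_command", "kwargs": {
  "motion": [
    [0,[0,0,0.4],[0,0,0]],
    [0,[0,0,0.4],[0,0,0]],
    [0,[0,0,0.3],[0,0,0]],
    [0,[0,0,0.2],[0,0,0]],
    [0,[0,0,0.15],[0,0,0]],
    [0,[0,0,0.1],[0,0,0]],
    [0,[0,0,0.07],[0,0,0]],
    [0,[0,0,0.03],[0,0,0]],
    [0,[0,0,0],[0,0,0]]
  ]
}}

```text
time: 38.58
ee_pos: [0.6205, 0.0156, 0.0528]
tcp_rot: [180.0, 0.0, 90.0]
wrist_force: [0.0, 0.4, -1.4]
opening: 0.0162
```

```bash
python3 - <<'E'
from h import *
s=viewer.camera("side")
cv2.imwrite("pics/t21.png",crop(s,335,215,55,6))
E
```

```text
(no output)
```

View pics/t21.png

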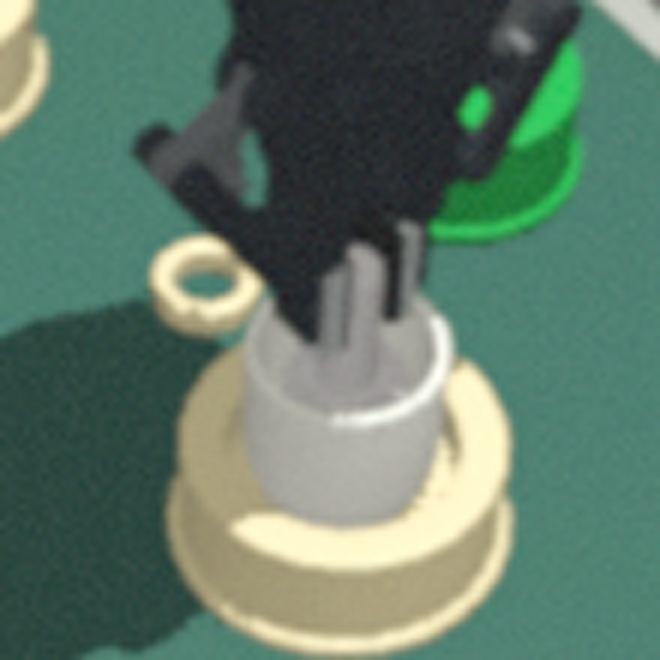

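The core is inside the shell, about 3 mm above its floor. Small steps down.

Request:
{"fn": "arm_command", "kwargs": {
  "motion": [
    [0,[0,0,0.03],[0,0,0]],
    [0,[0,0,0],[0,0,0]]
  ]
}}

```text
time: 38.88
ee_pos: [0.6204, 0.0156, 0.0508]
tcp_rot: [-180.0, 0.0, 90.0]
wrist_force: [-1.1, 0.4, -1.8]
opening: 0.0164
```

Request:
{"fn": "arm_command", "kwargs": {
  "motion": [
    [0,[0,0,0.02],[0,0,0]],
    [0,[0,0,0],[0,0,0]]
  ]
}}

```text
time: 39.12
ee_pos: [0.6207, 0.0156, 0.0499]
tcp_rot: [180.0, -0.0, 90.0]
wrist_force: [0.6, 0.3, 0.0]
opening: 0.0163
```

Request:
{"fn": "arm_command", "kwargs": {
  "motion": [
    [0,[0,0,0.02],[0,0,0]],
    [0,[0,0,0],[0,0,0]]
  ]
}}

```text
time: 39.38
ee_pos: [0.621, 0.0156, 0.0498]
tcp_rot: [179.9, -0.0, 90.0]
wrist_force: [-1.9, -0.4, 7.1]
opening: 0.016
```

The core rests on the shell floor (contact at 0.0498 m, expected 0.0499). I open just a little, rise clear of the rim, then open fully.

Request:
{"fn": "arm_command", "kwargs": {
  "motion": [
    [0,[0,0,-0.01],[0,0,0]],
    [0.26,[0,0,0],[0,0,0]],
    [0.26,[0,0,0],[0,0,0]],
    [0.26,[0,0,0],[0,0,0]],
    [0.27,[0,0,-0.1],[0,0,0]],
    [0.27,[0,0,-0.2],[0,0,0]],
    [0.35,[0,0,-0.3],[0,0,0]],
    [0.5,[0,0,-0.4],[0,0,0]],
    [1,[0,0,-0.6],[0,0,0]],
    [1,[0,0,-0.6],[0,0,0]],
    [1,[0,0,0],[0,0,0]]
  ]
}}

```text
time: 40.75
ee_pos: [0.6219, 0.0156, 0.1859]
tcp_rot: [179.6, -0.0, 90.0]
wrist_force: [0.8, 0.1, 0.3]
opening: 0.0852
```

```bash
python3 - <<'E'
from h import *
s=viewer.camera("side")
cv2.imwrite("pics/t22.png",crop(s,335,200,70,5))
E
```

```text
(no output)
```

View pics/t22.png

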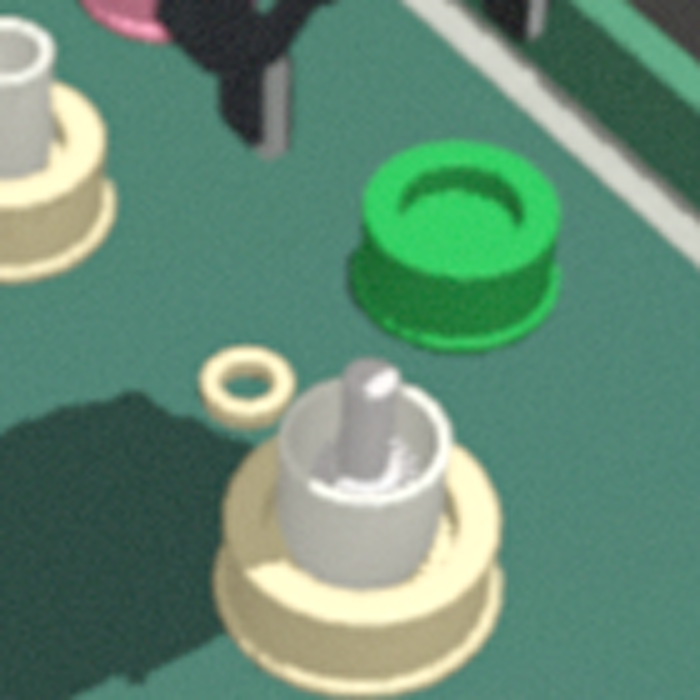

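The core stands in the shell. I back the arm away and do a last check.

Request:
{"fn": "arm_command", "kwargs": {
  "motion": [
    [1,[0,-0.6,0],[0,0,0]],
    [1,[0,-0.7,0],[0,0,0]],
    [1,[0,-0.7,0],[0,0,0]],
    [1,[0,-0.7,0],[0,0,0]],
    [1,[0,-0.6,0],[0,0,0]],
    [1,[0,0,0],[0,0,0]],
    [1,[0,0,0],[0,0,0]]
  ]
}}

```text
time: 41.68
ee_pos: [0.4228, 0.0156, 0.1809]
tcp_rot: [180.0, 0.0, 90.0]
wrist_force: [-0.4, -0.1, -1.0]
opening: 0.0854
```

```bash
python3 - <<'E'
from h import *
s=viewer.camera("side");t=viewer.camera("top")
cv2.imwrite("pics/f1.png",s);cv2.imwrite("pics/f2.png",t)
E
```

```text
(no output)
```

View pics/f1.png

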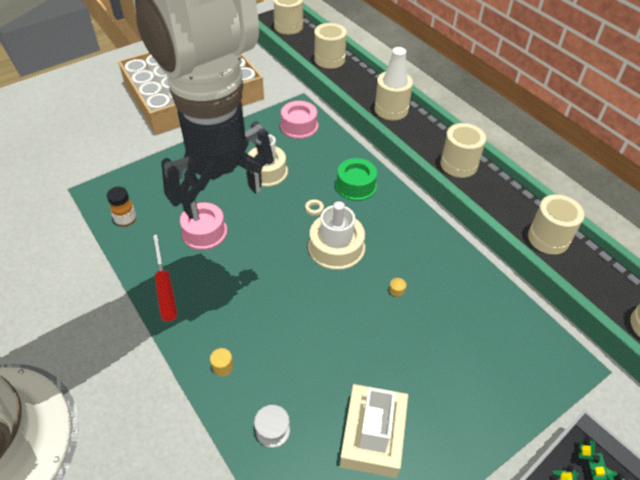

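View pics/f2.png

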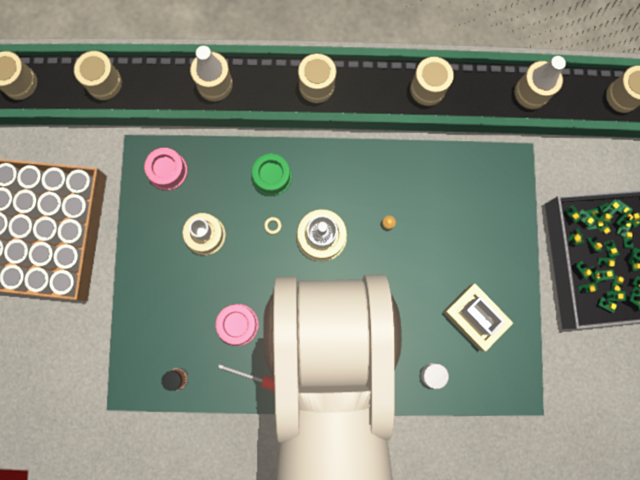

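Both views show all three shells upright in their matching carriers: small at top (204,232), large with core at (322,233), and oblong at (480,316). The arm touches nothing. Handing in.

```bash
python3 -c "
from workcell import bot
print(bot.job_done())"
```

```text
the job is handed in; nothing more can be done
None
```

The job is done and handed in at about 42 s of the 102 s allowed. The oblong, small and large shells stand in their matching cream carriers. The core went in last and stands stem up in the large shell.

**Placing:** Each of the four made contact within about 1 mm of the expected floor height, with contact forces under 20 N. The last pictures from both cameras show everything upright and the arm clear. In the side view the open gripper hides part of the small shell, but the top view and an earlier close crop show it standing.

**What disagreed:** The real fingertips sit about 34 mm (shut) to 46 mm (open) behind the reported TCP. Because of that, my first grasp of the oblong shell closed on nothing just above its rim, without moving it. I measured the offset from the pictures and allowed for it in every later grasp.

**Smaller mismatch:** The gripper read about 2 mm under the true width on the small shell and on the core's stem, but both held firmly.

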